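Raise the enclosure sash to the working mark

ROBOT

A 6-joint arm with a two-finger parallel gripper is mounted at the origin on the work surface. World frame = base frame: x ahead of the robot, y to its left, z up, the work surface at z = 0. Lengths are in m, angles in rad, forces in N, time in s.
With the tool pointing down it reaches from about 0.375 to 0.925 m from the base axis. Payload 5.7 kg.
Tool frame: the origin (TCP) lies midway between the tips of the shut fingers; the grasp point (between the pads) lies 19 mm behind it; z points along the fingers, y is the line along which they close (so a half turn about z gives the same grasp; the last joint's range is limited). The gripper opens to 88 mm and grips with 3 to 60 N. Pads are 20 mm wide; open, the fingers measure 115 mm over their backs; the gripper's body (75 mm by 178 mm) begins 61 mm behind the grasp point.
Start: joints at [1.225, 0.359, 1.51, -0, 1.272, -0.115], TCP at [0.137, 0.584, 0.2] pointing down, gripper open.
Joint ranges: [-2.97, 2.97], [-1.01, 2.36], [0.21, 2.38], [-0.96, 4.11], [0.2, 2.71], [-2.98, 2.98]. Speed limits (rad/s): [2.39, 2.39, 3.14, 3.14, 3.14, 3.14].

INTERFACE

Orientations are given as a unit quaternion [x, y, z, w].
In Python, from bench import move_ptp, servo_line, goto_joints, move_gripper, sleep, inverse_kinematics, capture, PlanningError, close_job, spot_in, silhouettes, current_clock, current_joint_pos, current_qvel, current_joint_torque, current_position, current_orientation, current_force, current_torque, current_finger_gap, current_grip_force gives the robot as it stands. Calls block until the motion is done:
- move_ptp(position, orientation): joint-space move of the TCP to a pose.
- servo_line(position, orientation=None, rate=0.15, contact_N=None): straight line of the TCP; orientation=None keeps the orientation; rate is the mean speed in m/s. With contact_N (N) it stops when the force on the tool has changed by that much, and returns True; else False.
- goto_joints(angles): joint-space move.
- move_gripper(opening): finger opening in m; the grip force is fixed at half the most; returns when the fingers have stopped.
- sleep(seconds).
- inverse_kinematics(position, orientation): joint angles nearest the present ones, or None.
- capture(name): name is "side" or "top" or "wrist"; returns a dict with "image" (480x640x3 uint8, blue, green, red), "range_z" (480x640 float32, m along the optical axis (not along the pixel's ray), 0 where there is no reading), "intrinsics" (3x3 intrinsics, pixels), "R" (3x3) and "t" (3): a world point X has camera coordinates R X + t. Camera axes: x right, y down, z forward; pixel columns grow to the right and rows downward; lengths in m; the calibration is good to about 2 mm. A picture is of the moment at which its call begins.
A pose or a line that the arm cannot do raises PlanningError and nothing moves.
- close_job(): hands the job in; it is judged then, once.
Trained networks look in the newest picture that a camera, given by its name, has taken for a name from the list of things; names that differ only in an ending like _2 or _b are one class to them, and where a whole thing is asked for, a point or a joint stands for the part that bears it (a point fixed in the world has none). Each returns a list of dicts, best first, with "conf" (0 to 1); they miss things now and then, are a little off and sometimes report something else, mostly with a low value. They report only what shows in the picture. A call takes as long as a camera call.
- spot_in(camera, query): "xy" ([column, row] in pixels, amid what is visible of it).
- silhouettes(camera, query): "region" (480x640 bool, what is visible of it) and "xy" ([column, row] in pixels, amid what is visible of it).
Readings, each from a call of its own:
- current_clock(): time.
- current_joint_pos(): joint angles.
- current_qvel(): joint speeds.
- current_joint_torque(): joint torques, N m.
- current_position(): TCP position.
- current_orientation(): TCP orientation.
- current_force(): force on the tool from outside, world axes, zero at the start.
- current_torque(): the same for the moment, N m.
- current_finger_gap(): finger opening in m.
- current_grip_force(): force on a finger pad.
Only numpy, scipy, OpenCV 4.12 (cv2) and the standard library are available. Lean on these libraries where they do the work, as an engineer would, in place of code of your own. Each camera call takes 0.05 s, during which the arm holds its last target. There are 200 camera calls.

TASK

Push the enclosure's counterweighted sash up with your fingertips from beneath its blue lip until the black line on the sash is level with the green marker, to within a centimetre, and leave it standing there with the arm clear. Do not pinch or grip the lip or use force, do not raise the line past the level of the red marker on the way, and leave the glassware and bottles where they stand.

Things in the scene. Friction and masses are not known exactly. Their poses are not given: they have to be found in the camera images.
- hood: White and aluminium benchtop enclosure, clear sides, fixed, 600 mm tall, 460 wide. Origin on the bench below the middle of the sash; x points into the enclosure, square to the sash, y left along it, z up. Front posts, 30 x 30 mm, at y = +-210 mm; the front between them is open below the sash. A hotplate inside, 105 mm tall, begins 35 mm behind the sash plane.
- sash (a joint): Height of the sash above its lowest position, m (0 to 0.30), grows upward. The sash is balanced and stays where it is left; moving it takes 2 to 5 N either way, plus about 1 N for each 0.1 m/s.
- window_panel: The sash's clear pane with its white top rail, the black line and the blue sloped face above the lip; 376 mm wide, moves with the sash. Origin not on the part: in the sash plane, at mid-width, 100 mm below the lip's underside. Axes as the hood's.
- lip: Blue lip along the foot of the sash, 300 mm wide, standing out 57 mm to the front of the sash plane; flat underside, rounded front edge 10 mm thick. Above it a blue face slopes back up to the sash. Moves with the sash. Origin as the window panel's. Axes as the hood's.
- lip_edge (a point): Underside of the lip's rounded front edge (radius 5 mm, centre 5 mm above this point), at mid-width, 52 mm in front of the sash plane. The lip runs 150 mm to each side; its flat underside goes 47 mm inward at this height. Nothing stands below it within 80 mm to either side.
- sash_line (a point): The black horizontal line (5 mm thick) across the white bottom rail of the sash, at mid-width in the sash plane; 40 mm above the lip's underside. It moves with the sash.
- mark_green: Green clip round one of the two front posts (left or right varies), 40 x 80 x 16 mm. Origin at its centre, on the post's axis: its height is the working height for the black line. Fixed. Axes as the hood's.
- mark_red: Red clip round the other front post, 40 x 80 x 16 mm, 45 to 65 mm higher than the green. Origin at its centre: its height is the limit for the black line. Fixed. Axes as the hood's.
- beaker_mid (a point): Centre (half-way up) of the clear glass beaker, 66 mm wide, 85 mm tall, on the bench before the enclosure to one side; to be left alone.
- jar_mid (a point): Centre (half-way up) of the white jar with a blue cap, 60 mm wide, about 65 mm tall, on the bench before the enclosure to one side; to be left alone.
- amber_bottle_mid (a point): Centre (half-way up) of the amber bottle with a black cap, 72 mm wide, about 150 mm tall, on the bench beside the enclosure; to be left alone.
- blue_bottle_mid (a point): Centre (half-way up) of the clear bottle with a blue cap, 80 mm wide, about 160 mm tall, on the bench beside the enclosure; to be left alone.
- flask_mid (a point): Centre (half-way up) of the green-tinted conical flask, 84 mm wide, 110 mm tall, inside the enclosure; to be left alone.
- hot_beaker_mid (a point): Centre (half-way up) of the clear glass beaker, 60 mm wide, 75 mm tall, on the hotplate inside the enclosure; to be left alone.

How it is judged:
By the outcome, as a careful person would: the job done as asked, in the order asked, and still so for the second after the job is handed in, with the robot touching nothing.
It also fails if it takes over 35 s, if anything falls off the work surface, if the arm or the gripper's body presses on something with over 40 N, if the wrist force passes 120 N, or if a joint passes its speed limit or range.

## Working session

There is one attempt and no reset: what is moved stays moved. The work goes in short steps, each a Python script; the robot and the scene stay as the last script left them, time stands still between calls to the robot, and variables do not carry over. Pictures are saved under pics/ and viewed, at most 10 in all, crops included, and the job is handed in when it is done.

```bash
mkdir -p pics; cat > h.py <<'E'
import numpy as np, cv2
from bench import *
def pt(c,uv,r=2,reg=None):
    u,v=int(round(uv[0])),int(round(uv[1]))
    z=c["range_z"]; w=z[max(v-r,0):v+r+1,max(u-r,0):u+r+1]; w=w[w>0]
    if not len(w): return None
    return unproj(c,u,v,np.median(w))
def unproj(c,u,v,z):
    K=c["intrinsics"]; p=np.array([(u-K[0,2])/K[0,0]*z,(v-K[1,2])/K[1,1]*z,z])
    return c["R"].T@(p-c["t"])
def cloud(c,reg):
    v,u=np.nonzero(reg&(c["range_z"]>0)); z=c["range_z"][v,u]; K=c["intrinsics"]
    p=np.stack([(u-K[0,2])/K[0,0]*z,(v-K[1,2])/K[1,1]*z,z],1)
    return (p-c["t"])@c["R"]
E
python3 - <<'E'
from h import *
np.set_printoptions(precision=3,suppress=True)
ims=[]
for cam in ("side","top"):
    c=capture(cam); cv2.imwrite(f"pics/{cam}0.png",c["image"])
    print(cam,"campos",-c["R"].T@c["t"],"fwd",c["R"][2])
    for n in ["mark_green","mark_red","lip","lip_edge","sash_line","window_panel","beaker_mid","jar_mid","amber_bottle_mid","blue_bottle_mid","hood"]:
        for s in silhouettes(cam,n)[:2]:
            P=cloud(c,s["region"])
            print(n,round(s["conf"],2),np.round(s["xy"]),s["region"].sum(), *( [np.median(P,0),np.percentile(P,3,axis=0),np.percentile(P,97,axis=0)] if len(P) else []))
    for n in ["lip_edge","sash_line"]:
        for s in spot_in(cam,n)[:2]: print("spot",n,s["conf"],s["xy"],pt(c,s["xy"]))
print(current_clock(),current_orientation())
E
```

```text
side campos [0.43  0.398 1.564] fwd [ 0.127 -0.274 -0.953]
mark_green 0.57 [282. 296.] 182 [0.632 0.191 0.319] [0.621 0.149 0.276] [0.676 0.217 0.325]
mark_red 0.7 [381. 140.] 78 [ 0.561 -0.22   0.385] [ 0.554 -0.242  0.376] [ 0.587 -0.212  0.39 ]
mark_red 0.34 [332. 234.] 5056 [ 0.602 -0.019  0.214] [ 0.558 -0.193  0.15 ] [0.64  0.135 0.372]
lip 0.72 [322. 281.] 96 [0.576 0.074 0.149] [ 0.541 -0.132  0.142] [0.585 0.121 0.154]
lip_edge 0.73 [381. 142.] 137 [ 0.562 -0.22   0.384] [ 0.553 -0.248  0.364] [ 0.588 -0.203  0.389]
lip_edge 0.53 [340. 257.] 291 [ 0.564 -0.003  0.149] [ 0.536 -0.157  0.002] [0.589 0.123 0.155]
sash_line 0.8 [335. 235.] 5098 [ 0.601 -0.02   0.209] [ 0.557 -0.192  0.15 ] [0.639 0.134 0.372]
window_panel 0.96 [329. 237.] 4678 [ 0.601 -0.019  0.226] [ 0.559 -0.19   0.15 ] [0.639 0.134 0.372]
beaker_mid 0.89 [322. 323.] 518 [0.557 0.153 0.026] [ 0.526  0.132 -0.002] [0.582 0.189 0.087]
jar_mid 0.72 [384. 220.] 433 [ 0.505 -0.168  0.061] [ 0.48  -0.201  0.01 ] [ 0.53  -0.149  0.07 ]
jar_mid 0.48 [382. 142.] 103 [ 0.561 -0.218  0.385] [ 0.554 -0.242  0.375] [ 0.582
[... 1097 characters left out ...]
 -0.024  0.174] [ 0.556 -0.191  0.15 ] [0.64  0.134 0.374]
window_panel 0.59 [340. 241.] 2833 [ 0.596 -0.027  0.169] [ 0.556 -0.188  0.151] [0.64  0.132 0.374]
beaker_mid 0.54 [279. 258.] 375 [0.555 0.165 0.014] [ 0.525  0.132 -0.002] [0.583 0.187 0.088]
amber_bottle_mid 0.95 [190. 276.] 598 [0.507 0.427 0.104] [0.477 0.407 0.017] [0.54  0.457 0.152]
blue_bottle_mid 0.7 [478. 259.] 732 [ 0.544 -0.432  0.112] [ 0.51  -0.47   0.026] [ 0.579 -0.409  0.163]
hood 0.97 [349. 199.] 19717 [ 0.724 -0.05   0.161] [ 0.565 -0.271  0.004] [0.902 0.165 0.603]
spot lip_edge 0.67 [339.7, 255.9] [ 0.561 -0.024  0.15 ]
spot sash_line 0.59 [338.9, 241.0] [ 0.603 -0.021  0.169]
1.4 [ 0.115  0.993 -0.    -0.   ]
```

View pics/side0.png

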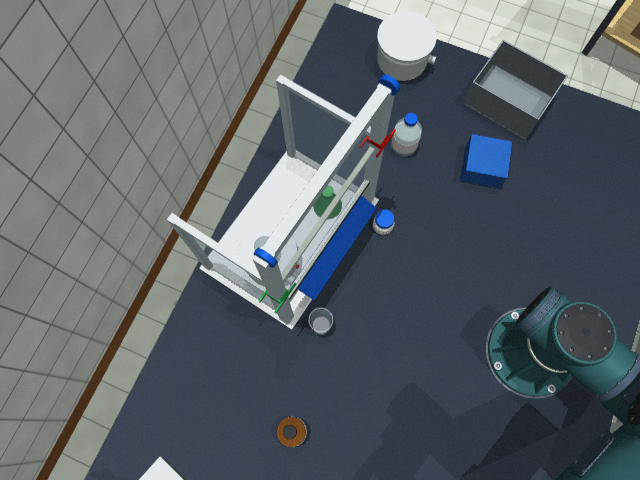

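View pics/top0.png

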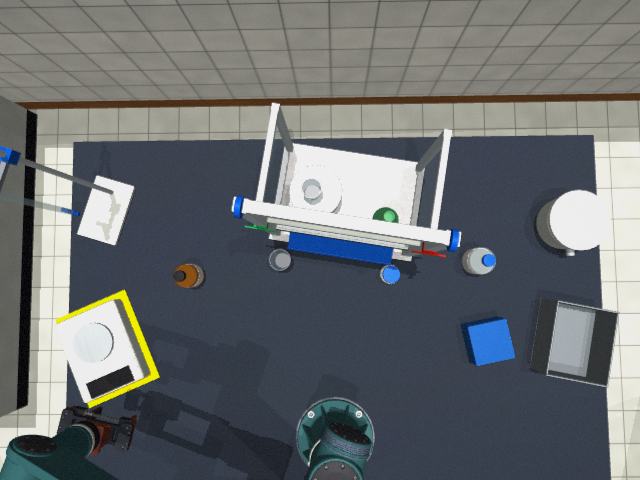

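The side and top views show the hood yawed about -10°. The green clip is on the left post (side 275,297), the red one on the right (380,143). The blue lip spans (305,290)-(375,200), with the beaker at (321,321) and the jar at (385,221). Next I'll refine the hood frame and check which tool pitches are reachable.

```bash
cat >> h.py <<'E'
from scipy.spatial.transform import Rotation as Rn
def quat(yaw,p,flip=1):
    z=np.array([np.cos(yaw)*np.cos(p),np.sin(yaw)*np.cos(p),-np.sin(p)])
    y=flip*np.array([-np.sin(yaw),np.cos(yaw),0]); x=np.cross(y,z)
    return Rn.from_matrix(np.stack([x,y,z],1)).as_quat()
E
python3 - <<'E'
from h import *
np.set_printoptions(precision=4,suppress=True)
for cam in ("side","top"):
    c=capture(cam); hsv=cv2.cvtColor(c["image"],cv2.COLOR_BGR2HSV); H,S,V=hsv[...,0].astype(int),hsv[...,1],hsv[...,2]
    X=lambda m:cloud(c,m)
    g=X((abs(H-65)<15)&(S>150)&(V>60)); g=g[(g[:,2]>.25)&(g[:,0]>.5)]
    r=X(((H<8)|(H>172))&(S>150)&(V>60)); r=r[(r[:,2]>.25)&(r[:,0]>.5)]
    b=X((abs(H-110)<12)&(S>150)&(V>60)); b=b[(b[:,2]>.12)&(b[:,2]<.25)&(b[:,0]>.5)&(abs(b[:,1])<.2)]
    for n,a in(("g",g),("r",r)): print(cam,n,len(a),np.median(a,0),a.min(0),a.max(0),np.percentile(a[:,2],[10,50,75,90,95]))
    # lip plane/edge
    f=b[b[:,2]<.156]; k=np.polyfit(f[:,1],f[:,0],1); print("lip yaw",-np.degrees(np.arctan(k[0])),k,"ylim",np.percentile(b[:,1],[1,99]))
    yaw=-np.arctan(k[0]); R=np.array([[np.cos(yaw),np.sin(yaw)],[-np.sin(yaw),np.cos(yaw)]])
    h=b[:,:2]@R.T; print("lip hood-y range",np.percentile(h[:,1],[.5,99.5]))
    for lo in np.arange(h[:,0].min(),h[:,0].max(),.005):
        s=(h[:,0]>=lo)&(h[:,0]<lo+.005); 
        if s.any(): print(f"{lo:.3f} n{s.sum()} z {np.median(b[s,2]):.4f}",end="; ")
    print()
yaw=np.radians(-9.7)
e=np.array([.555,-.02,0]); hx=np.array([np.cos(yaw),np.sin(yaw),0])
for p in (0,15,30,45):
  for fl in (1,-1):
    q=quat(yaw,np.radians(p),fl)
    for d,z in((-.12,.12),(.02,.12),(.02,.26),(-.12,.26)):
        j=inverse_kinematics(e+hx*d+[0,0,z],q); print(p,fl,d,z,None if j is None else np.array(j))
E
```

```text
side g 133 [0.6312 0.1916 0.3202] [0.6189 0.1456 0.3128] [0.6776 0.221  0.3274] [0.3164 0.3202 0.322  0.3232 0.3244]
side r 163 [ 0.5619 -0.2179  0.385 ] [ 0.5496 -0.2695  0.3017] [0.6342 0.108  0.4426] [0.3787 0.385  0.3877 0.4283 0.4337]
lip yaw -9.86810744179525 [0.174  0.5722] ylim [-0.1667  0.1247]
lip hood-y range [-0.0704  0.2276]
0.551 n196 z 0.1475; 0.556 n223 z 0.1488; 0.561 n220 z 0.1513; 0.566 n235 z 0.1546; 0.571 n219 z 0.1564; 0.576 n232 z 0.1587; 0.581 n227 z 0.1608; 0.586 n229 z 0.1633; 0.591 n228 z 0.1658; 0.596 n239 z 0.1678; 0.601 n45 z 0.1675; 
top g 80 [0.6305 0.1812 0.3208] [0.6203 0.1456 0.3105] [0.6407 0.2209 0.3266] [0.3177 0.3208 0.3229 0.3241 0.3246]
top r 104 [ 0.5604 -0.2277  0.3858] [ 0.5505 -0.2705  0.3754] [ 0.5847 -0.193   0.3925] [0.382  0.3858 0.3873 0.3899 0.3903]
lip yaw -9.615463265171543 [0.1694 0.5715] ylim [-0.1676  0.1218]
lip hood-y range [-0.0734  0.2225]
0.553 n184 z 0.1494; 0.558 n181 z 0.1508; 0.563 n182 z 0.1532; 0.568 n185 z 0.1557; 0.573 n180 z 0.1575; 0.578 n186 z 0.1597; 0.583 n187 z 0.1627; 0.588 n184 z 0.1644; 0.593 n186 z 0.1669;
[... 256 characters left out ...]
.26 None
15 -1 -0.12 0.12 None
15 -1 0.02 0.12 None
15 -1 0.02 0.26 None
15 -1 -0.12 0.26 None
30 1 -0.12 0.12 None
30 1 0.02 0.12 None
30 1 0.02 0.26 None
30 1 -0.12 0.26 None
30 -1 -0.12 0.12 None
30 -1 0.02 0.12 None
30 -1 0.02 0.26 None
30 -1 -0.12 0.26 None
45 1 -0.12 0.12 None
45 1 0.02 0.12 [-0.1522  0.3306  2.3601  3.1785  0.3347  1.5481]
45 1 0.02 0.26 [-0.1522 -0.0233  2.1761 -0.0599  0.2038 -1.5   ]
45 1 -0.12 0.26 [-0.1358 -0.2999  2.3665 -0.0826  0.2908 -1.4679]
45 -1 -0.12 0.12 None
45 -1 0.02 0.12 [-0.1522  0.3306  2.3601  3.1785  0.3347 -1.5935]
45 -1 0.02 0.26 [-0.1522 -0.0233  2.1761 -0.0599  0.2038  1.6416]
45 -1 -0.12 0.26 [-0.1358 -0.2999  2.3665 -0.0826  0.2908  1.6737]
```

```bash
cat >> h.py <<'E'
YAW=np.radians(-9.75)
HX=np.array([np.cos(YAW),np.sin(YAW),0]); HY=np.array([-np.sin(YAW),np.cos(YAW),0]); HZ=np.array([0,0,1.])
def tool(a,p,sg=1):
    t=np.cos(p)*np.cos(a)*HX+np.cos(p)*np.sin(a)*HY-np.sin(p)*HZ
    x=np.cross(HY,t); x/=np.linalg.norm(x)   # x points ... make sg choose
    x=sg*x; y=np.cross(t,x); return np.stack([x,y,t],1)
E
python3 - <<'E'
from h import *
np.set_printoptions(precision=3,suppress=True)
res=[]
edge0=np.array([.5718,0,0])   # on the lip front line at y=0
D=np.radians
for p in (10,20,30,35,40,45,50,55,60):
  for a in range(-75,76,15):
    M=tool(D(a),D(p)); n=M[:,0]; n=n*np.sign(n[2]); t=M[:,2]
    # body corners relative contact point (12 mm behind tip, 10 mm below face)
    tip=12*t-10*n
    cl=max((tip-80*t+sx*37.5*M[:,0]+sy*89*M[:,1])@HX for sx in(-1,1) for sy in(-1,1))
    slope=np.degrees(np.arctan2(n@HX,n[2]))
    if cl>-3: continue
    for sg in(1,-1):
      q=Rn.from_matrix(tool(D(a),D(p),sg)).as_quat()
      for s in(-.06,-.02,.02,.06):
        e=edge0-.012*HX+HY*s-HX*(.5718-.555)+tip/1000
        js=[inverse_kinematics(e+[0,0,z],q) for z in(.10,.14,.18,.22,.27)]
        if any(j is None for j in js): continue
        js=np.array(js); 
        res.append((slope,p,a,sg,s,cl,np.abs(np.diff(js,axis=0)).max(),js[0],js[-1]))
res.sort(key=lambda r:(r[6]>1,r[0]))
print(len(res))
for r in res[:14]: print(*[np.round(x,2) for x in r])
E
```

```text
15
55.93 55 15 -1 -0.06 -7.49 0.49 [-0.46  0.31  2.32  1.65  0.31 -0.33] [-0.46 -0.06  2.09  0.52  0.65  0.88]
55.93 55 15 -1 -0.02 -7.49 0.63 [-0.33  0.31  2.32  1.79  0.25 -0.37] [-0.33 -0.06  2.09  0.44  0.59  1.06]
60.85 60 -15 1 -0.06 -3.21 0.36 [-0.12  0.3   2.22 -0.9   0.2  -0.63] [-0.12 -0.02  2.   -0.25  0.68 -1.33]
60.85 60 -15 1 -0.02 -3.21 0.31 [-0.    0.31  2.19 -0.94  0.26 -0.5 ] [-0.   -0.    1.98 -0.33  0.71 -1.17]
60.85 60 -15 1 0.02 -3.21 0.26 [ 0.11  0.32  2.16 -0.94  0.32 -0.41] [ 0.11  0.02  1.95 -0.39  0.75 -1.03]
60.85 60 -15 1 0.06 -3.21 0.21 [ 0.21  0.34  2.12 -0.91  0.39 -0.35] [ 0.21  0.06  1.92 -0.44  0.79 -0.91]
60.85 60 -15 -1 -0.06 -3.21 0.36 [-0.12  0.3   2.22 -0.9   0.2   2.51] [-0.12 -0.02  2.   -0.25  0.68  1.81]
60.85 60 -15 -1 -0.02 -3.21 0.31 [-0.    0.31  2.19 -0.94  0.26  2.64] [-0.   -0.    1.98 -0.33  0.71  1.97]
60.85 60 -15 -1 0.02 -3.21 0.26 [ 0.11  0.32  2.16 -0.94  0.32  2.73] [ 0.11  0.02  1.95 -0.39  0.75  2.11]
60.85 60 -15 -1 0.06 -3.21 0.21 [ 0.21  0.34  2.12 -0.91  0.39  2.79] [ 0.21  0.06  1.92 -0.44  0.79  2.23]
60.85 60 15 1 -0.06 -3.21 0.33 [-0.42  0.28  2.24  1.04  0.29 -2.81] [-0.42 -0.04  2.01  0.37  0.74 -2.07]
60.85 60 15 1 -0.02 -3.21 0.37 [-0.3   0.29  2.24  1.    0.23 -2.67] [-0.3  -0.04  2.01  0.3   0.7  -1.92]
60.85 60 15 -1 -0.06 -3.21 0.33 [-0.42  0.28  2.24  1.04  0.29  0.33] [-0.42 -0.04  2.01  0.37  0.74  1.07]
60.85 60 15 -1 -0.02 -3.21 0.37 [-0.3   0.29  2.24  1.    0.23  0.47] [-0.3  -0.04  2.01  0.3   0.7   1.23]
```

```bash
cat > s.py <<'E'
from h import *
import itertools
np.set_printoptions(precision=3,suppress=True)
res=[]; D=np.radians
base=.555*HX+np.array([0.5718-.555/np.cos(YAW)*1,0,0])*0
base=np.array([.5718,0,0]); base=base-HX*0.0   # lip front line through (.5718,0)->fit centre of the first ~17mm
base=base-.012*HX
for p in range(25,58,4):
  for a in range(-64,65,8):
    M=tool(D(a),D(p)); n=M[:,0]; n=n*np.sign(n[2]); t=M[:,2]
    tip=12*t-10*n
    ok=True; mn=99
    for sx,sy,l in itertools.product((-1,0,1),(-1,-.5,0,.5,1),(80,110,140)):
        v=tip-l*t+sx*37.5*M[:,0]+sy*89*M[:,1]; f,h=v@HX,v[2]
        g=max(-f,min(h-10-.45*max(f,0),45-f)); mn=min(mn,g)
    if mn<6: continue
    slope=np.degrees(np.arctan2(n@HX,n[2]))
    for sg in(1,-1):
      q=Rn.from_matrix(tool(D(a),D(p),sg)).as_quat()
      for s in(-.05,0,.05,.1):
        e=base+HY*s+tip/1000
        js=[inverse_kinematics(e+[0,0,z],q) for z in(.12,.145,.20,.24,.275)]
        if any(j is None for j in js): continue
        js=np.array(js)
        res.append((slope,p,a,sg,s,mn,np.abs(np.diff(js,axis=0)).max(),js[0],js[-1]))
res=[r for r in res if r[6]<1.2]; res.sort(key=lambda r:r[0])
print(len(res))
for r in res[:16]: print(*[np.round(x,2) for x in r])
E
time python3 s.py
```

```text
Traceback (most recent call last):
  File "s.py", line 22, in <module>
    js=[inverse_kinematics(e+[0,0,z],q) for z in(.12,.145,.20,.24,.275)]
        ~~~~~~~~~~~~~~~~~~^^^^^^^^^^^^^
ValueError: time passes only in moves, steps and waits

real	0m16.677s
user	0m1.927s
sys	0m0.368s
```

```bash
python3 - <<'E'
s=open('s.py').read()
s=s.replace("js=[inverse_kinematics(e+[0,0,z],q) for z in(.12,.145,.20,.24,.275)]\n        if any(j is None for j in js): continue",
"""js=[]
        for z in (.275,.13,.20):
            try: j=inverse_kinematics(e+[0,0,z],q)
            except ValueError: sleep(.02); j=inverse_kinematics(e+[0,0,z],q)
            if j is None: break
            js.append(j)
        if len(js)<3: continue""").replace("for sg in(1,-1)","for sg in(1,)").replace("(-.05,0,.05,.1)","(-.04,.04)").replace("range(25,58,4)","range(30,56,5)").replace("range(-64,65,8)","range(-60,61,10)")
s+="print(current_clock())\n"
open('s.py','w').write(s)
E
time python3 s.py
```

```text
13
37.0 30 40 1 -0.04 11.19 0.61 [-0.9   0.2   2.23  1.31  1.09  2.78] [-0.9   0.4   2.3   1.46  1.04  2.47]
56.66 55 20 1 0.04 35.41 0.89 [-0.2  -0.02  2.04  0.39  0.59 -1.92] [-0.2   0.1   2.15  0.61  0.38 -2.17]
58.77 55 30 1 -0.04 29.09 0.57 [-0.52  0.    2.01  0.65  0.82 -2.38] [-0.52  0.12  2.12  0.82  0.65 -2.61]
58.77 55 30 1 0.04 29.09 0.69 [-0.3  -0.    2.02  0.57  0.7  -2.14] [-0.3   0.12  2.12  0.77  0.52 -2.39]
61.66 50 -50 1 0.04 8.96 0.3 [ 0.41  0.26  1.76 -0.77  1.16 -0.53] [ 0.41  0.36  1.84 -0.84  1.03 -0.38]
61.66 50 50 1 0.04 8.96 0.49 [-0.5   0.08  1.98  0.82  0.96 -2.48] [-0.5   0.21  2.08  0.95  0.82 -2.69]
61.79 55 -40 1 0.04 23.18 0.34 [ 0.33  0.18  1.81 -0.68  1.02 -0.65] [ 0.33  0.28  1.9  -0.77  0.88 -0.5 ]
61.79 55 40 1 -0.04 23.18 0.45 [-0.58  0.05  1.96  0.68  0.95 -2.44] [-0.58  0.16  2.06  0.81  0.79 -2.63]
61.79 55 40 1 0.04 23.18 0.53 [-0.38  0.03  1.98  0.65  0.84 -2.25] [-0.38  0.15  2.08  0.81  0.67 -2.46]
65.77 55 -50 1 -0.04 14.1 0.33 [ 0.2   0.17  1.82 -0.68  1.05 -0.78] [ 0.2   0.27  1.91 -0.76  0.9  -0.63]
65.77 55 -50 1 0.04 14.1 0.27 [ 0.35  0.23  1.73 -0.67  1.15 -0.68] [ 0.35  0.33  1.82 -0.73  1.02 -0.55]
65.77 55 50 1 -0.04 14.1 0.36 [-0.62  0.1   1.9   0.68  1.08 -2.43] [-0.62  0.21  2.    0.77  0.93 -2.59]
65.77 55 50 1 0.04 14.1 0.42 [-0.43  0.08  1.93  0.68  0.97 -2.28] [-0.43  0.19  2.03  0.8   0.81 -2.46]
1.5
real	0m2.894s
user	0m1.579s
sys	0m0.156s
```

```bash
sed -e 's/range(30,56,5)/range(14,39,4)/' -e 's/range(-60,61,10)/range(28,65,6)/' -e 's/(-.04,.04)/(-.08,-.05,-.02)/' -e 's/for z in (.275,.13,.20):/for z in ((0,0,.275),(0,0,.13),(0,0,.2),(0,0,.12),-.07*HX+[0,0,.12],-.07*HX+[0,0,.25]):/' -e 's/\[0,0,z\]/z/g' -e 's/len(js)<3/len(js)<4/' -e 's/js=np.array(js)/nn=len(js);js=np.array(js)/' -e 's/(slope,p,a,sg,s,mn,/(slope,p,a,nn,s,mn,/' -e 's/r\[6\]<1.2/r[6]<2/' s.py > s2.py; python3 s2.py
```

```text
12
27.81 22 40 4 -0.08 6.05 0.51 [-1.05  0.35  2.25  1.36  1.25  2.46] [-1.05  0.79  2.31  1.55  1.19  1.91]
27.81 22 40 4 -0.05 6.05 0.55 [-0.99  0.33  2.28  1.42  1.21  2.44] [-0.99  0.81  2.36  1.63  1.19  1.85]
32.48 26 40 4 -0.08 8.82 0.53 [-1.02  0.28  2.22  1.31  1.2   2.62] [-1.02  0.72  2.31  1.54  1.12  2.05]
32.48 26 40 4 -0.05 8.82 0.58 [-0.96  0.27  2.25  1.36  1.16  2.61] [-0.96  0.73  2.35  1.63  1.11  2.  ]
34.85 30 34 4 -0.08 19.17 0.64 [-0.97  0.19  2.25  1.34  1.07  2.7 ] [-0.97  0.66  2.38  1.69  1.03  2.02]
37.0 30 40 4 -0.08 11.19 0.55 [-0.98  0.23  2.19  1.24  1.15  2.78] [-0.98  0.64  2.3   1.52  1.05  2.2 ]
37.0 30 40 4 -0.05 11.19 0.59 [-0.92  0.21  2.22  1.29  1.11  2.78] [-0.92  0.65  2.34  1.6   1.03  2.15]
37.0 30 40 4 -0.02 11.19 0.64 [-0.85  0.19  2.25  1.35  1.06  2.78] [-0.85  0.65  2.37  1.7   1.03  2.1 ]
39.13 34 34 4 -0.08 21.04 0.65 [-0.92  0.14  2.21  1.25  1.02  2.88] [-0.92  0.58  2.35  1.65  0.95  2.18]
41.36 34 40 4 -0.08 12.56 0.55 [-0.94  0.18  2.15  1.17  1.11  2.94] [-0.94  0.58  2.28  1.48  0.98  2.35]
41.36 34 40 4 -0.05 12.56 0.6 [-0.88  0.16  2.18  1.21  1.06  2.95] [-0.88  0.58  2.32  1.57  0.96  2.31]
41.36 34 40 4 -0.02 12.56 0.65 [-0.8   0.14  2.21  1.26  1.01  2.96] [-0.8   0.58  2.35  1.66  0.94  2.27]
1.5
```

```bash
cat >> h.py <<'E'
A,P=np.radians(34),np.radians(30)
M=tool(A,P,1); Q=Rn.from_matrix(M).as_quat(); N=M[:,0]*np.sign(M[2,0]); T=M[:,2]
FRONT=np.array([.5718,0,0])-.012*HX      # a point on the lip's front line (on plan)
def ik(p,q=Q):
    try: return inverse_kinematics(p,q)
    except ValueError: sleep(.02); return inverse_kinematics(p,q)
E
python3 - <<'E'
from h import *
np.set_printoptions(precision=2,suppress=True)
print("T",T,"N",N, "toolx",M[:,0])
for s in(-.08,-.06):
  e=FRONT+HY*s+.012*T-.010*N; print("tip",e)
  for z in(.11,.125,.25,.35):
    for b in(0,30,50,70,90):
      B=np.radians(b); u=-np.cos(B)*HX-np.sin(B)*HY
      out=[]
      for d in(.0,.03,.06,.1):
        j=ik(e+u*d+[0,0,z]); out.append('-' if j is None else 'Y')
      print(s,z,b,''.join(out),end=' | ')
    print()
e=FRONT-.08*HY+.012*T-.010*N
for d,z in((.1,.25),(.1,.11)):
    B=np.radians(70); j=ik(e+(-np.cos(B)*HX-np.sin(B)*HY)*d+[0,0,z]); print(j)
print(current_clock())
E
```

```text
T [ 0.79  0.36 -0.5 ] N [ 0.56 -0.1   0.82] toolx [-0.56  0.1  -0.82]
tip [ 0.55 -0.07 -0.01]
-0.08 0.11 0 ---- | -0.08 0.11 30 ---- | -0.08 0.11 50 ---Y | -0.08 0.11 70 -YYY | -0.08 0.11 90 -YYY | 
-0.08 0.125 0 Y--- | -0.08 0.125 30 Y--- | -0.08 0.125 50 Y--Y | -0.08 0.125 70 YYYY | -0.08 0.125 90 YYYY | 
-0.08 0.25 0 YY-- | -0.08 0.25 30 YYYY | -0.08 0.25 50 YYYY | -0.08 0.25 70 YYYY | -0.08 0.25 90 YYYY | 
-0.08 0.35 0 -YYY | -0.08 0.35 30 -YYY | -0.08 0.35 50 -YYY | -0.08 0.35 70 -YYY | -0.08 0.35 90 -YYY | 
tip [ 0.55 -0.05 -0.01]
-0.06 0.11 0 ---- | -0.06 0.11 30 ---- | -0.06 0.11 50 ---- | -0.06 0.11 70 --YY | -0.06 0.11 90 -YYY | 
-0.06 0.125 0 ---- | -0.06 0.125 30 ---- | -0.06 0.125 50 ---- | -0.06 0.125 70 --YY | -0.06 0.125 90 -YYY | 
-0.06 0.25 0 YY-- | -0.06 0.25 30 YYYY | -0.06 0.25 50 YYYY | -0.06 0.25 70 YYYY | -0.06 0.25 90 YYYY | 
-0.06 0.35 0 -YYY | -0.06 0.35 30 -YYY | -0.06 0.35 50 -YYY | -0.06 0.35 70 -YYY | -0.06 0.35 90 -YYY | 
[-1.23  0.29  2.21  1.18  1.2   2.59]
[-1.23  0.67  2.29  1.4   1.07  2.09]
1.5
```

```bash
sed -i 's/A,P=np.radians(34),np.radians(30)/A,P=np.radians(34),np.radians(34)/' h.py; cat >> h.py <<'E'
E0=FRONT-.08*HY+.013*T-.010*N
b_=np.radians(70); U=-np.cos(b_)*HX-np.sin(b_)*HY
Z=lambda z:np.array([0,0,z])
E
python3 - <<'E'
from h import *
np.set_printoptions(precision=3,suppress=True)
for d,z in((.1,.26),(.1,.122),(.0,.122),(0,.135),(0,.28),(0,.25),(.1,.23)):
    print(d,z,(lambda j:None if j is None else np.array(j))(ik(E0+U*d+Z(z))))
qd=lambda yaw:Rn.from_matrix(np.stack([[np.sin(yaw),-np.cos(yaw),0],[-np.cos(yaw),-np.sin(yaw),0],[0,0,-1]],1)).as_quat()
for th in(1.2,-1.2):
    p=np.array([.4*np.cos(th),.4*np.sin(th),.3])
    for r in(0,np.pi/2): j=ik(p,(Rn.from_euler('z',th+r)*Rn.from_quat([0,1,0,0])).as_quat()); print(th,r,j)
E
```

```text
0.1 0.26 [-1.182  0.218  2.169  1.117  1.173  2.769]
0.1 0.122 [-1.182  0.572  2.279  1.348  1.015  2.275]
0.0 0.122 [-0.921  0.572  2.353  1.647  0.945  2.192]
0 0.135 [-0.921  0.531  2.346  1.612  0.942  2.252]
0 0.28 [-0.921  0.131  2.206  1.244  1.022  2.897]
0 0.25 [-0.921  0.202  2.244  1.309  0.991  2.776]
0.1 0.23 [-1.182  0.286  2.201  1.157  1.131  2.67 ]
1.2 0 [ 1.027 -0.031  1.747 -0.     1.426 -1.744]
1.2 1.5707963267948966 [ 1.027 -0.031  1.747 -0.     1.426  2.968]
-1.2 0 [-1.373 -0.031  1.747 -0.     1.426 -1.744]
-1.2 1.5707963267948966 [-1.373 -0.031  1.747 -0.     1.426  2.968]
```

```bash
python3 - <<'E'
from h import *
np.set_printoptions(precision=3,suppress=True)
move_gripper(0.0)
goto_joints([1.2,-.1,1.8,0,1.44,0]); print(current_position())
goto_joints([-1.25,-.1,1.8,0,1.44,1.5]); print(current_position())
move_ptp(E0+.1*U+Z(.26),Q); print(current_position(),current_joint_pos(),current_clock(),current_force())
c=capture("wrist"); d=capture("side")
cv2.imwrite("pics/w1.png",np.hstack([cv2.resize(c["image"],(400,300)),cv2.resize(d["image"][60:360,200:600],(400,300))]))
E
```

```text
[0.065 0.357 0.304]
[ 0.178 -0.315  0.304]
[ 0.5   -0.158  0.245] [-1.182  0.217  2.168  1.116  1.173  2.768] 7.8417 [-0.45  -0.151  0.258]
```

View pics/w1.png

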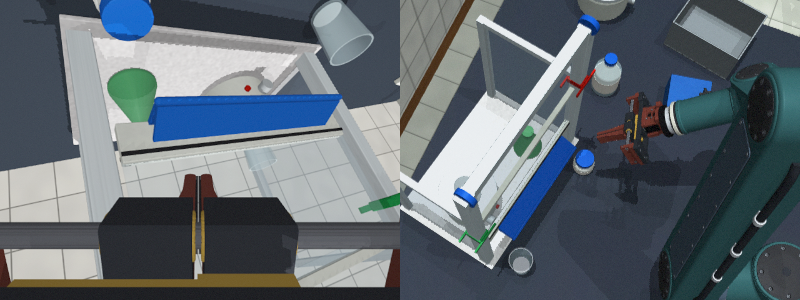

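The wrist view is upside down. It shows the blue lip at (245,115), the black line at (230,145) and the green clip at (380,205). The shut fingers are at (197,200), clear of everything. I'll use this view to measure the line and the clip directly.

```bash
cat >> h.py <<'E'
def wrist_line(c):
    """black line and green clip in a picture; world points, filtered"""
    g=c["image"]; hsv=cv2.cvtColor(g,cv2.COLOR_BGR2HSV); H,S,V=hsv[...,0].astype(int),hsv[...,1],hsv[...,2]
    hf=lambda X:np.stack([(X-FRONT)@HX,(X-FRONT)@HY,X[:,2]],1)
    L=hf(cloud(c,V<60)); L=L[(abs(L[:,0]-.052)<.02)&(L[:,1]>-.2)&(L[:,1]<.2)&(L[:,2]>.12)&(L[:,2]<.42)]
    G=hf(cloud(c,(abs(H-65)<20)&(S>120))); G=G[(G[:,2]>.28)&(G[:,2]<.36)&(G[:,1]>.1)]
    B=hf(cloud(c,(abs(H-112)<12)&(S>150))); B=B[(B[:,0]<.06)&(B[:,0]>-.02)&(abs(B[:,1])<.2)&(B[:,2]>.1)]
    return L,G,B
E
python3 - <<'E'
from h import *
np.set_printoptions(precision=4,suppress=True)
c=capture("wrist"); print("cam",-c["R"].T@c["t"],"tcp",current_position())
for n,X in zip("LGB",wrist_line(c)): 
    if len(X): print(n,len(X),np.median(X,0)); print(np.percentile(X,[2,25,75,98],axis=0))
cam=-c["R"].T@c["t"]; print("cam in tool",M.T@(cam-current_position()))
E
```

```text
cam [ 0.3189 -0.2138  0.2952] tcp [ 0.5005 -0.1586  0.2454]
L 1632 [ 0.0486 -0.0837  0.1799]
[[ 0.0474 -0.1962  0.1776]
 [ 0.0482 -0.1498  0.1788]
 [ 0.0491  0.0112  0.1809]
 [ 0.0501  0.1529  0.1818]]
G 594 [0.0367 0.1726 0.3138]
[[0.0319 0.122  0.3076]
 [0.0328 0.1544 0.3104]
 [0.0531 0.1752 0.3173]
 [0.0564 0.1891 0.3218]]
B 17296 [ 0.0209 -0.0661  0.1557]
[[-0.0002 -0.1682  0.1434]
 [ 0.0084 -0.1261  0.1499]
 [ 0.0343  0.0143  0.1619]
 [ 0.0475  0.1199  0.1682]]
cam in tool [ 0.0684  0.0001 -0.184 ]
```

```bash
python3 - <<'E'
from h import *
np.set_printoptions(precision=3,suppress=True)
servo_line(E0+.1*U+Z(.122),Q,rate=.12)
print("in hit",servo_line(E0+Z(.122),Q,rate=.06,contact_N=3),current_position(),E0+Z(.122),current_force())
f0=current_force()
print("up hit",servo_line(E0+Z(.16),Q,rate=.03,contact_N=1.5),current_position()-E0,np.array(current_force())-f0,current_clock())
d=capture("side"); c=capture("wrist"); L,G,B=wrist_line(c); print(np.median(L,0) if len(L) else None,np.median(G,0) if len(G) else None)
cv2.imwrite("pics/w2.png",np.hstack([cv2.resize(c["image"],(400,300)),cv2.resize(d["image"][160:310,230:430],(400,300))]))
E
```

```text
in hit False [ 0.55  -0.072  0.107] [ 0.55  -0.071  0.107] [ 0.268 -0.035  0.399]
up hit False [-0.    0.    0.16] [ 0.006  0.147 -0.474] 12.525
[ 0.049 -0.159  0.179] None
```

View pics/w2.png

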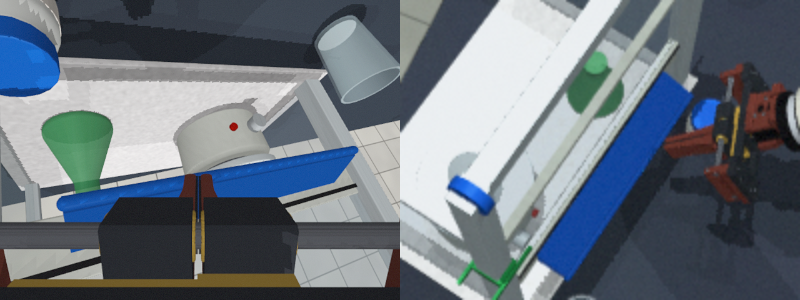

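The line has not moved (z 0.179). The fingertips, at (197,180) in the wrist view, are just in front of the lip edge rather than beneath it. I'll go back down, insert about 11 mm deeper and retry.

```bash
echo 'E1=E0+.011*HX' >> h.py; python3 - <<'E'
from h import *
np.set_printoptions(precision=3,suppress=True)
servo_line(E0+Z(.122),Q,rate=.1)
print("in hit",servo_line(E1+Z(.122),Q,rate=.04,contact_N=3))
f0=current_force()
print("up hit",servo_line(E1+Z(.165),Q,rate=.03,contact_N=1.5),current_position()-E1,np.array(current_force())-f0,current_clock())
c=capture("wrist"); L,G,B=wrist_line(c); print(np.median(L,0))
E
```

```text
in hit False
up hit True [-0.     0.     0.133] [-0.237 -0.238 -1.087] 14.1917
[0.048 0.106 0.18 ]
```

```bash
python3 - <<'E'
from h import *
np.set_printoptions(precision=3,suppress=True)
print(servo_line(E1+Z(.160),Q,rate=.04,contact_N=12),current_position()-E1,current_force(),current_torque(),current_clock())
c=capture("wrist"); L,G,B=wrist_line(c); print(np.median(L,0),len(L)); d=capture("side")
cv2.imwrite("pics/w3.png",np.hstack([cv2.resize(c["image"],(400,300)),cv2.resize(d["image"][160:310,230:430],(400,300))]))
E
```

```text
False [-0.    0.    0.16] [-5.38  -1.297 -1.315] [-0.287  1.011  0.195] 15.1
[0.048 0.103 0.207] 675
```

View pics/w3.png

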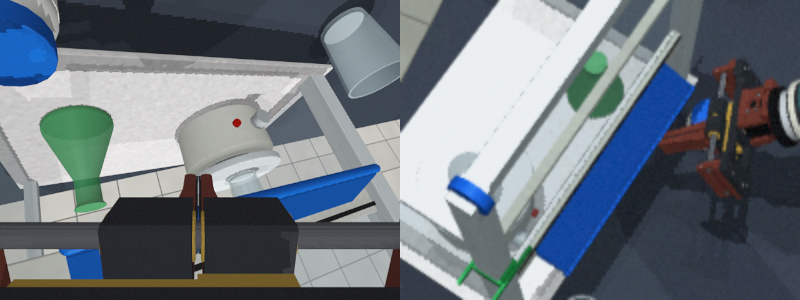

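The wrist view shows the line has risen 27 mm to 0.207, matching the finger lift, with about 5 N of contact force. The fingertips are hidden beneath the lip at (197,185). Continuing up.

```bash
python3 - <<'E'
from h import *
np.set_printoptions(precision=4,suppress=True)
print(servo_line(E1+Z(.262),Q,rate=.05,contact_N=12),current_position()-E1,current_force(),current_clock())
for cam in("wrist","side","top"):
    c=capture(cam); L,G,B=wrist_line(c); print(cam,[(len(X),np.median(X,0)) for X in(L,G,B) if len(X)])
E
```

```text
False [-0.0003  0.0004  0.2625] [-5.8401 -1.5347 -1.3372] 17.3917
wrist [(683, array([0.0483, 0.1035, 0.3094])), (862, array([0.0332, 0.1745, 0.3141])), (10600, array([0.0127, 0.0295, 0.2826]))]
side [(126, array([0.0501, 0.0043, 0.3115])), (154, array([0.0387, 0.202 , 0.3204])), (2840, array([ 0.0279, -0.006 ,  0.289 ]))]
top [(9, array([0.0504, 0.1423, 0.3131])), (84, array([0.0371, 0.1877, 0.3206])), (2373, array([ 0.0279, -0.0133,  0.2898]))]
```

```bash
python3 - <<'E'
from h import *
np.set_printoptions(precision=4,suppress=True)
servo_line(E1+Z(.2665),Q,rate=.03,contact_N=12)
servo_line(E1+Z(.2665)-.025*N,Q,rate=.05)
p=current_position()
servo_line(p+.10*U,Q,rate=.12)
print(current_position(),current_force(),current_clock())
for cam in("wrist","side"):
    c=capture(cam); L,G,B=wrist_line(c); print(cam,[(len(X),np.median(X,0),np.percentile(X[:,2],[3,97])) for X in(L,G,B) if len(X)])
    if cam=="wrist": w=c
cv2.imwrite("pics/w4.png",np.hstack([cv2.resize(w["image"],(400,300)),cv2.resize(c["image"][60:360,200:600],(400,300))]))
E
```

```text
[ 0.4961 -0.1569  0.2326] [ 0.6222 -0.1976 -0.3367] 19.475
wrist [(222, array([0.0482, 0.1321, 0.3141]), array([0.3123, 0.3161])), (410, array([0.0333, 0.1704, 0.3129]), array([0.3075, 0.3217])), (5066, array([0.0093, 0.032 , 0.2858]), array([0.2757, 0.3018]))]
side [(125, array([ 0.0501, -0.009 ,  0.3161]), array([0.3118, 0.3213])), (157, array([0.0387, 0.2026, 0.3202]), array([0.3149, 0.326 ])), (2850, array([ 0.0279, -0.0046,  0.2938]), array([0.281 , 0.6159]))]
```

View pics/w4.png

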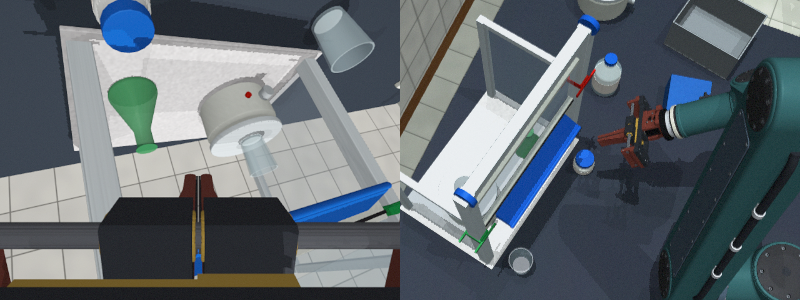

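The arm is clear. The black line (z 0.314) runs into the green clip (centre about 0.314) at (392,210) in the wrist view. The jar, beaker, flask and bottles all stand where they were. Handing in.

```bash
python3 -c "
from bench import *
print(close_job())"
```

```text
the job is handed in; nothing more can be done
None
```

I pushed the sash up from beneath its lip until the black line was level with the green marker (both measured about 0.314 m, within a couple of millimetres). It stood there with the arm clear, the line stayed below the red marker, the glassware and bottles in view were unmoved, and I handed the job in at about 19.5 s.

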